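# Set out the writing pieces in their display boxes

### The job

Set out the stall's four writing pieces for sale: stand the seal stamp, the inkwell, the ink bottle and the printing block each in the display box whose inlay has the shape and size of its foot, centred on the inlay and, for the square and the oblong piece, turned to line up with it. Do not tip any piece over on the way.

Things in the scene. Friction and masses are not known exactly. Their poses are not given: they have to be found in the camera images.
- seal_center (a point): wax-seal stamp standing upright on its round brass foot (36 mm across, 12 mm tall) with a round pale wooden handle above it, 20 mm across just over the foot and 26 mm across from 24 to 62 mm above its underside; 70 mm tall in all, about 140 g. The point is on its axis, half-way up (35 mm above its underside); z along the axis, up.
- inkwell_center (a point): low round metal inkwell, 58 mm across, its body 28 mm tall with a sloping shoulder, and on its middle a tall fixed wooden stopper, 24 mm across, that reaches from 28 to 70 mm above its underside and by which it is lifted; 70 mm tall in all, about 220 g. The point is on its axis, half-way up (35 mm above its underside); z along the axis, up.
- inkbottle_center (a point): white square ink bottle, 44 mm by 44 mm, its body 44 mm tall, with a round black cap 26 mm across and 18 mm tall on top; 62 mm tall in all, about 150 g. The point is on its axis, half-way up (31 mm above its underside); x and y square to its faces, z up.
- block_center (a point): wooden hand-printing block: an oblong base 84 mm (its x) by 44 mm (its y), 16 mm tall, with an upright bar handle along the middle of its length, 64 mm long (x), 18 mm thick (y), from 16 to 62 mm above the underside; about 130 g. The point is at its middle, half-way up (31 mm above its underside); x lengthwise, z up.
- box_small_round_inlay (a point): shallow open display box, fixed to the table, the same as the other three but for its inlay: 120 mm (its x) by 96 mm (its y) outside, walls 4 mm thick and 12 mm tall above the table, flat floor 5 mm above the table lined with white paper. In the middle of the floor is a flat dark blue cloth inlay, a small round one, 40 mm across. The point is the centre of the inlay, on the floor; z up.
- box_large_round_inlay (a point): shallow open display box, fixed to the table, the same as the other three but for its inlay: 120 mm (its x) by 96 mm (its y) outside, walls 4 mm thick and 12 mm tall above the table, flat floor 5 mm above the table lined with white paper. In the middle of the floor is a flat dark blue cloth inlay, a large round one, 62 mm across. The point is the centre of the inlay, on the floor; z up.
- box_square_inlay (a point): shallow open display box, fixed to the table, the same as the other three but for its inlay: 120 mm (its x) by 96 mm (its y) outside, walls 4 mm thick and 12 mm tall above the table, flat floor 5 mm above the table lined with white paper. In the middle of the floor is a flat dark blue cloth inlay, a square one, 48 mm by 48 mm, its sides along the box's x and y. The point is the centre of the inlay, on the floor; z up.
- box_oblong_inlay (a point): shallow open display box, fixed to the table, the same as the other three but for its inlay: 120 mm (its x) by 96 mm (its y) outside, walls 4 mm thick and 12 mm tall above the table, flat floor 5 mm above the table lined with white paper. In the middle of the floor is a flat dark blue cloth inlay, an oblong one, 88 mm (x) by 48 mm (y), its length along the box's x. The point is the centre of the inlay, on the floor; z up.

How it is judged:
By the outcome, as a careful person would: the job done as asked, in the order asked, and still so for the second after the job is handed in, with the robot touching nothing.
It also fails if it takes over 115 s, if anything falls off the work surface, if the arm or the gripper's body presses on something with over 40 N, if the wrist force passes 120 N, or if a joint passes its speed limit or range.

### The arm

A 6-joint arm with a two-finger parallel gripper is mounted at the origin on the work surface. World frame = base frame: x ahead of the robot, y to its left, z up, the work surface at z = 0. Lengths are in mm, angles in rad, forces in N, time in s.
With the tool pointing down it reaches from about 400 to 825 mm from the base axis. Payload 7 kg.
Tool frame: the origin (TCP) lies at the very end of the fingers, on their centre line; the grasp point (between the pads) lies 19 mm behind it; z points along the fingers, y is the direction in which the jaws open and shut (so a half turn about z gives the same grasp; the last joint's range is limited). The gripper opens to 88 mm and grips with 3 to 60 N. Pads are 19 mm wide; open, the fingers measure 130 mm over their backs; the gripper's body (78 mm by 193 mm) begins 47 mm behind the grasp point.
Start: joints at [-0.831, 0.359, 0.012, 0, -1.224, -0.288], TCP at [294.667, -607.262, 226.561] pointing down, gripper open.
Joint ranges: [-3.07, 3.07], [-1.43, 2.12], [-1.02, 1.25], [-3.03, 1.67], [-3.05, -0], [-3.03, 3.03]. Speed limits (rad/s): [2.39, 2.39, 3.01, 3.14, 3.14, 3.14].

### API

Orientations are given as a unit quaternion [x, y, z, w].
In Python, from plant import bot gives the robot as it stands. Calls block until the motion is done:
- bot.move_ptp(position, orientation): joint-space move of the TCP to a pose.
- bot.line_to(position, velocity=150, ori=None): straight line of the TCP; ori=None keeps the orientation; velocity is the mean speed in mm/s.
- bot.move_joints(angles): joint-space move.
- bot.move_gripper(opening, force=None): finger opening in mm; force is the grip in N (None keeps the last); returns when the fingers have stopped.
- bot.pause(seconds).
- bot.solve_ik(position, orientation): joint angles nearest the present ones, or None.
- bot.read_state(): the state.
- bot.camera(name): name is "scene" or "top" or "wrist"; returns the picture (420x560x3 uint8, red, green, blue); there is no depth.
- bot.get_calibration(name): a dict with "fx", "fy", "cx", "cy" (pixels), "distortion" ([k1, k2, p1, p2, k3] as OpenCV has them; the pictures are not rectified), "view" (4x4, takes a point from world to camera coordinates); the wrist camera has in their place "T_tool_cam" (4x4, takes a point from camera to tool coordinates, whose origin is the TCP and whose axes are the flange's). Camera axes: x right, y up, looking along -z (the intrinsics and any distortion apply to the point x, -y, -z); pixel columns grow to the right and rows downward; lengths in mm; the calibration is good to about 2 mm. A picture is of the moment at which its call begins: read the wrist's pose just before it. get_calibration takes no time and is no camera call.
A pose or a line that the arm cannot do raises bot.Unreachable and nothing moves.
- bot.close_job(): hands the job in, once; it reports no verdict.
The state is a dict: "t": time; "joint_pos": joint angles; "qvel": joint speeds; "tau": joint torques, N m; "tcp_pos": TCP position; "eef_rot": TCP orientation; "contact_force": force on the tool from outside, world axes, zero at the start; "moment": the same for the moment, N m; "width": finger opening in mm.
Only numpy, scipy, OpenCV 4.12 (cv2) and the standard library are available. Lean on these libraries where they do the work, as an engineer would, in place of code of your own. Each camera call takes 0.05 s, during which the arm holds its last target.

## Working session

There is one attempt and no reset: what is moved stays moved. The work goes in short steps, each a Python script; the robot and the scene stay as the last script left them, time stands still between calls to the robot, and variables do not carry over. Pictures are saved under pics/ and viewed, and the job is handed in when it is done.

```bash
ls; mkdir -p pics; python3 - <<'E'
from plant import bot
import cv2
s=bot.read_state(); print(s)
for n in ["scene","top","wrist"]:
    im=bot.camera(n); cv2.imwrite(f"pics/{n}0.png",im[:,:,::-1]); print(n,bot.get_calibration(n))
E
```

```text
pics
{'t': 0.0, 'joint_pos': array([-8.30873255e-01,  3.59415332e-01,  1.10708516e-02, -3.87429782e-04,
       -1.22410956e+00, -2.88078102e-01]), 'qvel': array([-0.00126004,  0.0003265 ,  0.00044969,  0.00111462,  0.00094052,
       -0.00041985]), 'tau': array([ 3.30801277e-04, -5.82726073e+01,  2.93056262e+01,  6.99755609e+00,
        6.77667311e-03, -1.99087417e-04]), 'tcp_pos': array([ 294.4805845 , -606.82778145,  225.60280036]), 'eef_rot': array([-2.23941123e-01,  9.74602305e-01,  8.11304250e-04, -2.48919001e-04]), 'contact_force': array([ 0.42766583,  0.37864747, -0.32336412]), 'moment': array([-0.04763944, -0.00378116, -0.01243002]), 'width': 87.24245728157833}
scene {'fx': 499.14555162538056, 'fy': 499.14555162538056, 'cx': 284.3127486068668, 'cy': 208.7774250514723, 'distortion': array([0.02610563, 0.        , 0.        , 0.        , 0.        ]), 'view': array([[-8.66658574e-01,  4.98636975e-01, -1.62506429e-02,
         4.63230966e+02],
       [-4.17775666e-01, -7.07542288e-01,  5.69953861e-01,
         1.92159162e+02],
       [ 2.72702052e-01,  5.00744523e-01,  8.2151598
[... 516 characters left out ...]
, -7.22752086e-03,  9.84629574e-01,
        -9.69458542e+02],
       [ 0.00000000e+00,  0.00000000e+00,  0.00000000e+00,
         1.00000000e+00]])}
wrist {'fx': 349.9567510891082, 'fy': 349.9567510891082, 'cx': 280.1993999191655, 'cy': 202.54099052112124, 'distortion': array([-0.03209721,  0.        ,  0.        ,  0.        ,  0.        ]), 'T_tool_cam': array([[-1.01165615e-03,  9.65647137e-01,  2.59854927e-01,
         6.97076950e+01],
       [ 9.99999276e-01,  8.07466181e-04,  8.92528839e-04,
         1.26044652e+00],
       [ 6.52043853e-04,  2.59855641e-01, -9.65647255e-01,
        -1.56786219e+02],
       [ 0.00000000e+00,  0.00000000e+00,  0.00000000e+00,
         1.00000000e+00]])}
```

View pics/top0.png

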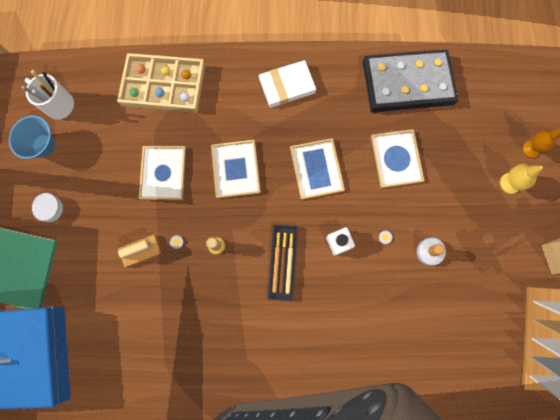

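View pics/scene0.png

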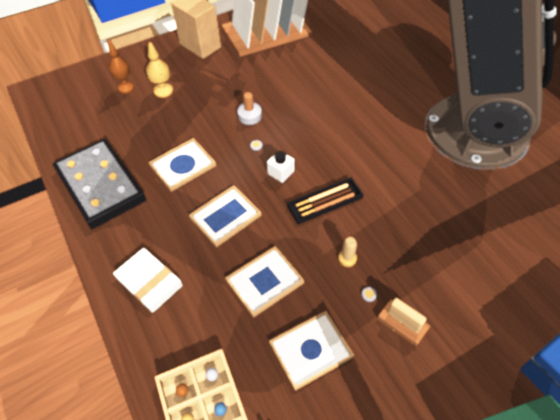

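View pics/wrist0.png

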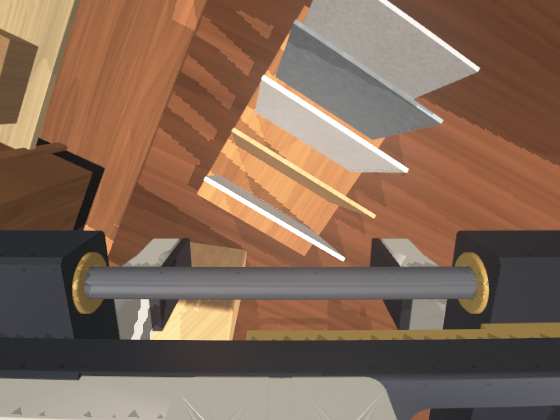

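The top view shows the boxes: small round inlay at (162,173), square (236,169), oblong (317,169), large round (397,158). The pieces are the block (139,250), stamp (216,246), bottle (341,241) and inkwell (431,251). I'll write the ray helpers and get the inlay positions.

```bash
cat > h.py <<'E'
import numpy as np, cv2
from scipy.spatial.transform import Rotation as R
def camT(bot,name,state=None):
    """returns K,dist, world->cam(OpenCV axes) R,t"""
    c=bot.get_calibration(name)
    K=np.array([[c['fx'],0,c['cx']],[0,c['fy'],c['cy']],[0,0,1.]]); d=np.array(c['distortion'])
    if 'view' in c: V=np.array(c['view'])
    else:
        T=np.eye(4); T[:3,:3]=R.from_quat(state['eef_rot']).as_matrix(); T[:3,3]=state['tcp_pos']
        V=np.linalg.inv(T@c['T_tool_cam'])
    V=np.diag([1,-1,-1,1.])@V
    return K,d,V
def ray(cam,px):
    K,d,V=cam
    p=cv2.undistortPoints(np.array(px,float).reshape(-1,1,2),K,d).reshape(-1,2)
    D=np.c_[p,np.ones(len(p))]@V[:3,:3]
    C=-V[:3,:3].T@V[:3,3]
    return C,D
def onplane(cam,px,z):
    C,D=ray(cam,px); return C+D*((z-C[2])/D[:,2])[:,None]
def proj(cam,P):
    K,d,V=cam
    rv,_=cv2.Rodrigues(V[:3,:3]); return cv2.projectPoints(np.array(P,float).reshape(-1,1,3),rv,V[:3,3],K,d)[0].reshape(-1,2)
def inlays(cam,im):
    """blue blobs -> world contours on z=5"""
    hsv=cv2.cvtColor(im,cv2.COLOR_RGB2HSV)
    m=cv2.inRange(hsv,(100,110,30),(125,255,200))
    out=[]
    for c in cv2.findContours(m,cv2.RETR_EXTERNAL,cv2.CHAIN_APPROX_NONE)[0]:
        if cv2.contourArea(c)<100: continue
        w=onplane(cam,c.reshape(-1,2),5.)[:,:2].astype(np.float32)
        M=cv2.moments(w.reshape(-1,1,2)); r=cv2.minAreaRect(w)
        M2=cv2.moments(c); 
        out.append(dict(px=(M2['m10']/M2['m00'],M2['m01']/M2['m00']),c=(M['m10']/M['m00'],M['m01']/M['m00']),rect=r,area=abs(M['m00'])))
    return out
E
python3 - <<'E'
from h import *
from plant import bot
for n in ["top","scene"]:
    im=cv2.imread(f"pics/{n}0.png")[:,:,::-1].copy(); cam=camT(bot,n)
    for o in inlays(cam,im): print(n,np.round(o['px'],1),np.round(o['c'],1),[np.round(v,1) for v in o['rect']],round(o['area']))
im=cv2.imread("pics/top0.png")
a=cv2.resize(im[215:285,110:260],None,fx=5,fy=5,interpolation=cv2.INTER_NEAREST)
cv2.imwrite("pics/c1.png",a)
a=cv2.resize(im[215:285,310:460],None,fx=5,fy=5,interpolation=cv2.INTER_NEAREST)
cv2.imwrite("pics/c2.png",a)
E
```

```text
top [ 32.7 358.7] [217.1 544.7] [array([218.6, 545.6]), array([217.4, 170.3]), np.float64(4.6)] 32516
top [162.3 172.6] [629. 260.] [array([628.7, 260.2]), array([29.8, 29.9]), np.float64(45.9)] 710
top [235.2 168.8] [635.6  97.1] [array([635.6,  96.9]), array([41.3, 40.6]), np.float64(6.3)] 1502
top [316.6 168.5] [634.4 -82.5] [array([634.3, -82.4]), array([81.7, 40.9]), np.float64(10.7)] 3017
top [396.7 158.1] [ 656.7 -261.9] [array([ 657.1, -261.5]), array([52.4, 50.8]), np.float64(89.7)] 2107
top [ 31.1 138. ] [719.2 581.9] [array([722.9, 579.6]), array([114.4,  96.1]), np.float64(88.3)] 8288
scene [310.6 348.8] [629.7 260.8] [array([629.5, 260.2]), array([31.3, 30.7]), np.float64(58.9)] 758
scene [545.9 369.3] [293.7 494.7] [array([293.8, 482.7]), array([123. ,  60.3]), np.float64(42.5)] 3862
scene [264.3 280.3] [636.4  98.3] [array([636.4,  98.1]), array([39.9, 40.2]), np.float64(6.1)] 1492
scene [224.7 215.2] [635.2 -80.5] [array([635.4, -80.3]), array([78.4, 38.3]), np.float64(10.4)] 2826
scene [182.  163.9] [ 657.8 -259.8] [array([ 657.5, -259.5]), array([51.1, 48.2]), np.float64(5.0)] 1901
```

View pics/c1.png

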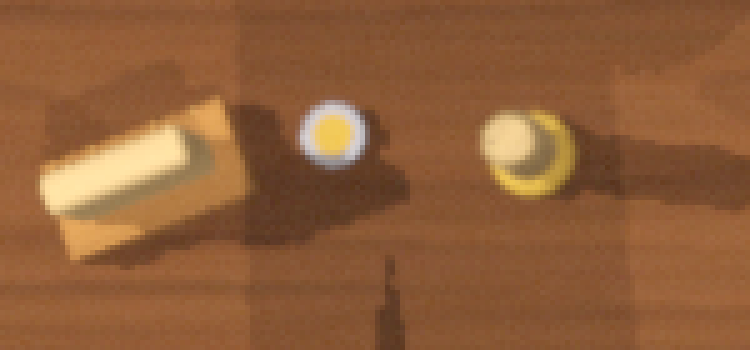

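View pics/c2.png

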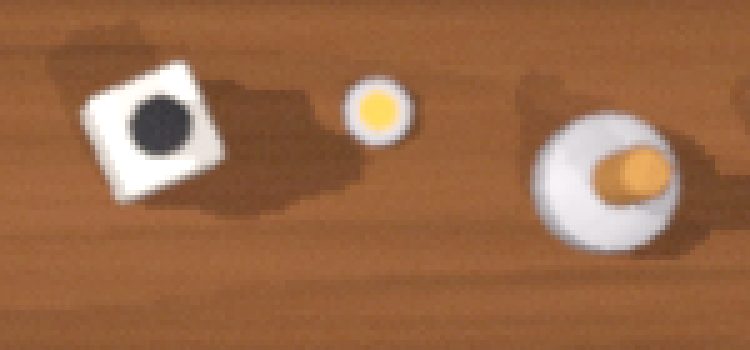

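```bash
cat >> h.py <<'E'
def down(yaw):
    """tool pointing down, tool x axis at world angle yaw"""
    x=np.array([np.cos(yaw),np.sin(yaw),0]); z=np.array([0,0,-1.]); y=np.cross(z,x)
    return R.from_matrix(np.c_[x,y,z]).as_quat()
E
python3 - <<'E'
from h import *
from plant import bot
import json
cam=camT(bot,"top")
for n,p,z in [("bottle",(342,239.8),62),("inkwell",(439,249.4),70),("stamp",(211.4,242.6),70),("block",(133.4,249.4),62)]:
    print(n,onplane(cam,p,z).round(1))
print([round(i,2) for i in bot.solve_ik([620,-150,250],down(np.pi))],bot.solve_ik([620,150,250],down(np.pi)))
for k,y in enumerate([-160,170]):
    bot.move_ptp([620,y,250],down(np.pi)); 
    s=bot.read_state(); im=bot.camera("wrist"); cv2.imwrite(f"pics/w{k}.png",im[:,:,::-1])
    json.dump(dict(tcp_pos=list(s['tcp_pos']),eef_rot=list(s['eef_rot'])),open(f"w{k}.json","w"))
    print(s['t'],s['tcp_pos'],s['joint_pos'].round(2))
    cam=camT(bot,"wrist",s)
    for o in inlays(cam,im): print(np.round(o['px'],1),np.round(o['c'],1),[np.round(v,1) for v in o['rect']],round(o['area']))
E
```

```text
bottle [[ 469.8 -127.3   62. ]]
inkwell [[ 446.6 -324.3   70. ]]
stamp [[465.7 137.2  70. ]]
block [[453.1 300.4  62. ]]
[np.float64(0.07), np.float64(0.28), np.float64(-0.04), np.float64(0.0), np.float64(-1.25), np.float64(-1.64)] [ 0.54277997  0.28486431 -0.04032427  0.         -1.24560775 -2.1135763 ]
2.1417 [ 619.76325992 -160.71428844  249.9377009 ] [ 0.05  0.29 -0.03  0.   -1.25 -1.62]
3.4417 [620.17166713 169.00538073 250.0491053 ] [ 0.57  0.29 -0.03  0.   -1.25 -2.14]
[ 68.8 181.5] [633.3 -80.5] [array([633.3, -80.6]), array([86.1, 46.8]), np.float64(10.4)] 3826
```

View pics/w0.png

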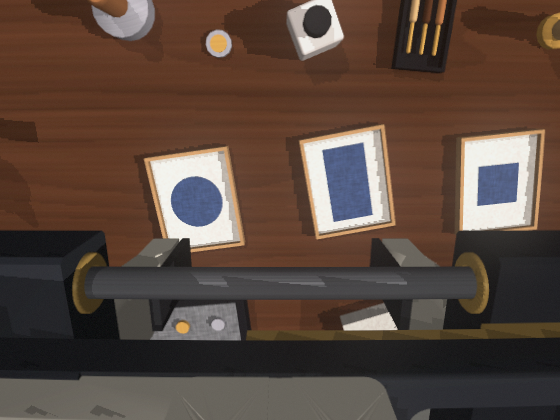

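View pics/w1.png

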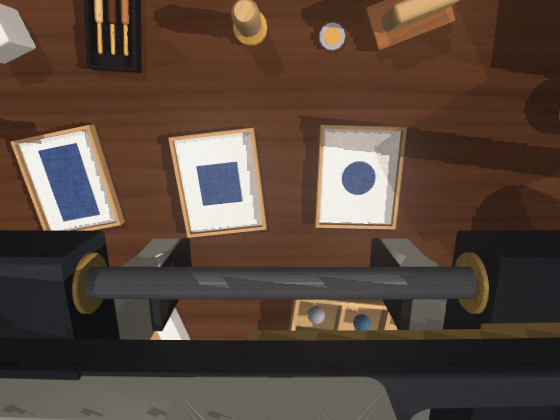

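```bash
sed -i 's/(100,110,30),(125,255,200)/(104,80,25),(130,255,220)/' h.py
python3 - <<'E'
from h import *
from plant import bot
import json
for k in range(2):
    s=json.load(open(f"w{k}.json")); im=cv2.imread(f"pics/w{k}.png")[:,:,::-1].copy(); cam=camT(bot,"wrist",s)
    for o in inlays(cam,im): print(k,np.round(o['px'],1),np.round(o['c'],1),[np.round(v,1) for v in o['rect']],round(o['area']))
for k,y in [(2,215),(3,-225)]:
    bot.move_ptp([560,y,230],down(np.pi)); 
    s=bot.read_state(); im=bot.camera("wrist"); cv2.imwrite(f"pics/w{k}.png",im[:,:,::-1])
    json.dump(dict(tcp_pos=list(s['tcp_pos']),eef_rot=list(s['eef_rot'])),open(f"w{k}.json","w"))
    print(s['t'],s['tcp_pos'],s['joint_pos'].round(2))
E
```

```text
0 [196.  201.1] [ 656.3 -260.1] [array([ 656.2, -260.1]), array([59.9, 59.1]), np.float64(89.8)] 2759
0 [497.4 183.8] [635.4  98. ] [array([635.4,  98. ]), array([46.6, 46.8]), np.float64(6.4)] 2065
0 [347.4 181.8] [634.1 -80.9] [array([634.1, -80.9]), array([86.7, 46.2]), np.float64(10.7)] 3843
1 [362.1 323.1] [823.1 277.5] [array([822.5, 276.7]), array([20.2, 19.8]), np.float64(4.0)] 304
1 [219.1 183.5] [635.3  98.1] [array([635.3,  98.1]), array([46.6, 46.3]), np.float64(6.4)] 2043
1 [358.1 177.8] [628.5 260.9] [array([628.5, 260.5]), array([37. , 37.3]), np.float64(46.6)] 1065
1 [ 68.9 181.6] [633.4 -80.5] [array([633.5, -80.5]), array([86.8, 46.9]), np.float64(10.6)] 3907
3.9 [559.69746373 214.51278599 230.30119599] [ 0.69  0.23 -0.16  0.   -1.18 -2.26]
5.5667 [ 560.37626055 -224.25002976  229.97575968] [-0.06  0.24 -0.15 -0.   -1.18 -1.51]
```

View pics/w2.png

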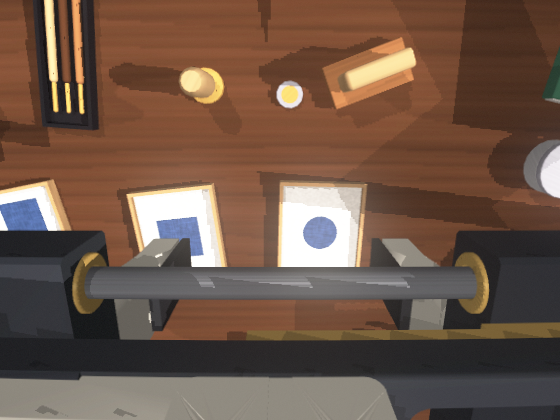

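View pics/w3.png

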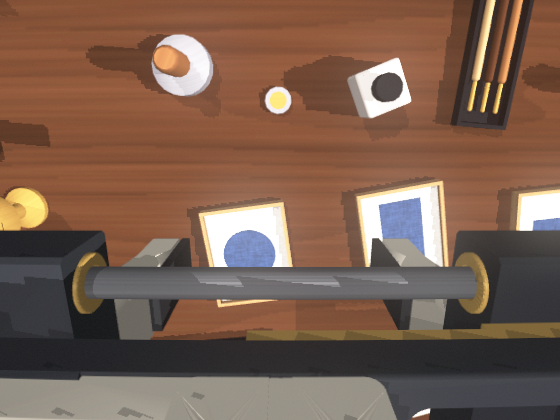

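```bash
python3 - <<'E'
import cv2,numpy as np
a=cv2.imread("pics/w2.png");b=cv2.imread("pics/w3.png")
f=lambda im,x,y,w=100,h=75: cv2.resize(im[y:y+h,x:x+w],None,fx=4,fy=4,interpolation=cv2.INTER_NEAREST)
cv2.imwrite("pics/z.png",np.vstack([np.hstack([f(a,160,50),f(a,320,35)]),np.hstack([f(b,140,25),f(b,330,50)])]))
E
```

```text
(no output)
```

View pics/z.png

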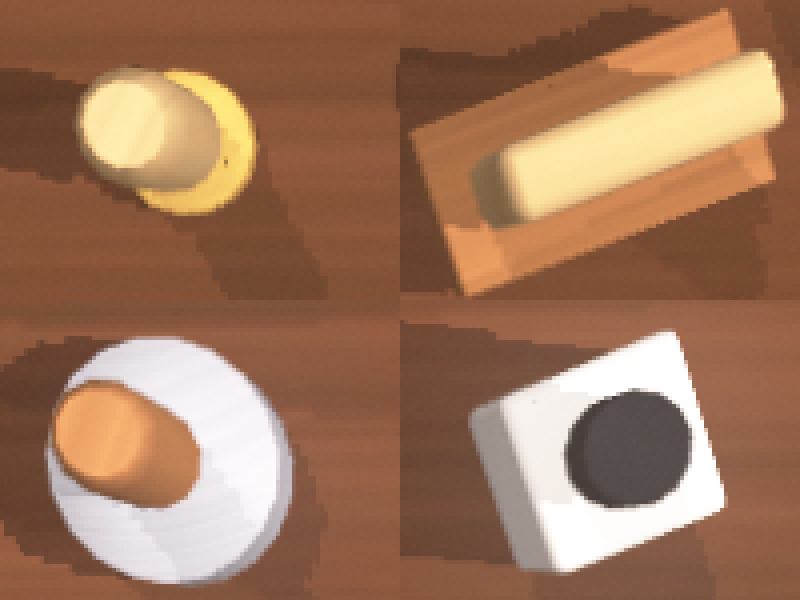

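```bash
python3 - <<'E'
from h import *
from plant import bot
import json
cams={k:camT(bot,"wrist",json.load(open(f"w{k}.json"))) for k in (2,3)}
def q(k,o,pts,z): return onplane(cams[k],np.array(pts,float)/4-0.5+np.array(o),z)[:,:2]
print("stamp top",q(2,(160,50),[(124,122)],70).round(1))
print("inkwell top",q(3,(140,25),[(98,135)],70).round(1))
def quad(n,P):
    e=np.roll(P,-1,0)-P
    print(n,P.mean(0).round(1),"len",np.linalg.norm(e,axis=1).round(1),"ang",np.degrees(np.arctan2(e[:,1],e[:,0])).round(1))
quad("bottle",q(3,(330,50),[(100,100),(275,32),(326,205),(160,272)],44))
print("cap",q(3,(330,50),[(237,147)],62))
quad("block base",q(2,(320,35),[(12,133),(330,8),(376,180),(68,296)],16))
quad("block bar",q(2,(320,35),[(108,150),(363,53),(384,120),(128,222)],62))
# mask fits
hsv2=cv2.cvtColor(cv2.imread("pics/w2.png"),cv2.COLOR_BGR2HSV);hsv3=cv2.cvtColor(cv2.imread("pics/w3.png"),cv2.COLOR_BGR2HSV)
# cap mask
def blob(m,x,y,w=100,h=75):
    mm=np.zeros_like(m); mm[y:y+h,x:x+w]=m[y:y+h,x:x+w]
    return max(cv2.findContours(mm,cv2.RETR_EXTERNAL,cv2.CHAIN_APPROX_NONE)[0],key=cv2.contourArea)
c=blob(cv2.inRange(hsv3,(0,0,150),(180,70,255)),140,25)
(x,y),r=cv2.minEnclosingCircle(c); print("well outline",x,y,r,onplane(cams[3],(x,y),14),)
c=blob(cv2.inRange(hsv2,(15,90,170),(35,255,255)),160,50)
w=onplane(cams[2],c.reshape(-1,2),8)[:,:2].astype(np.float32); (x,y),r=cv2.minEnclosingCircle(w); print("foot mask",x,y,r)
print("hand foot",)
from scipy.optimize import least_squares
for z in (0,12):
    P=q(2,(160,50),[(257,143),(185,214),(165,70),(205,72),(240,100),(240,190),(140,198)],z)
    s=least_squares(lambda p:np.hypot(*(P-p[:2]).T)-p[2],[466,137,18]); print("foot",z,s.x.round(1),s.cost.round(2))
E
```

```text
stamp top [[465.4 138.2]]
inkwell top [[ 448.3 -322.1]]
bottle [ 471.2 -126.6] len [42.4 41.3 41.6 42.2] ang [ 110.9   21.6  -67.9 -157.2]
cap [[ 470.73893979 -126.94630575]]
block base [455.2 304.2] len [82.9 43.  82.2 42.5] ang [ 110.8   20.4  -69.5 -158.6]
block bar [455.4 303.8] len [58.3 14.9 59.5 16. ] ang [ 110.4   23.   -68.5 -161.3]
well outline 181.7051239013672 65.34615325927734 32.57745361328125 [[ 447.77101901 -322.25279831   14.        ]]
foot mask 464.77044677734375 134.29238891601562 22.996749877929688
hand foot
foot 0 [465.4 136.9  18.6] 0.25
foot 12 [466.1 139.3  18.1] 0.23
```

Wrist, top and scene estimates agree to within 1–2 mm:

| Piece | x, y (mm) | Yaw |
|---|---|---|
| Stamp | 465.6, 138.1 | – |
| Inkwell | 448.1, −322.2 | – |
| Bottle | 471, −126.8 | 21.5° |
| Block | 455.3, 304 | −69.4° |

I'll start with the stamp.

```bash
cat >> h.py <<'E'
def st(bot,tag):
    s=bot.read_state(); print(tag,"t%.1f"%s['t'],s['tcp_pos'].round(1),"w%.1f"%s['width'],"F",s['contact_force'].round(1)); return s
def pick(bot,xy,yaw,z,op,hover=115,force=25):
    bot.move_ptp([*xy,hover+20],down(yaw)); bot.move_gripper(op)
    bot.line_to([*xy,z],150); bot.pause(.15); st(bot,"at")
    bot.move_gripper(0,force); bot.pause(.15); st(bot,"grip")
    bot.line_to([*xy,hover],150); bot.pause(.1); return st(bot,"lift")
def place(bot,xy,yaw,z,op,hover=115):
    bot.move_ptp([*xy,hover],down(yaw)); bot.line_to([*xy,z+12],150); bot.line_to([*xy,z],25); bot.pause(.2)
    s=st(bot,"down"); e=s['tcp_pos']-np.array([*xy,z])
    if np.abs(e[:2]).max()>.4:
        bot.line_to([xy[0]-e[0],xy[1]-e[1],z],25); bot.pause(.2); st(bot,"corr")
    bot.move_gripper(op); bot.pause(.1); st(bot,"open"); bot.line_to([*xy,hover+20],150)
def look(bot,n,p,yaw=np.pi):
    import json
    bot.move_ptp(p,down(yaw)); bot.pause(.1); s=bot.read_state(); im=bot.camera("wrist"); cv2.imwrite(f"pics/{n}.png",im[:,:,::-1])
    json.dump(dict(tcp_pos=list(s['tcp_pos']),eef_rot=list(s['eef_rot'])),open(f"{n}.json","w")); print(n,s['t'])
E
python3 - <<'E'
from h import *
from plant import bot
bot.move_ptp([500,0,200],down(np.pi))
pick(bot,(465.6,138.1),np.pi,24,52)
im=bot.camera("wrist"); cv2.imwrite("pics/hold1.png",im[:,:,::-1])
E
```

```text
at t9.1 [466.2 138.5  24.9] w52.0 F [-0.2  0.5  0.2]
grip t9.8 [465.6 138.1  24.1] w25.2 F [-0.5 -0.4  2.9]
lift t10.6 [464.8 137.6 113.8] w25.2 F [-0.2  0.2 -1.2]
```

View pics/hold1.png

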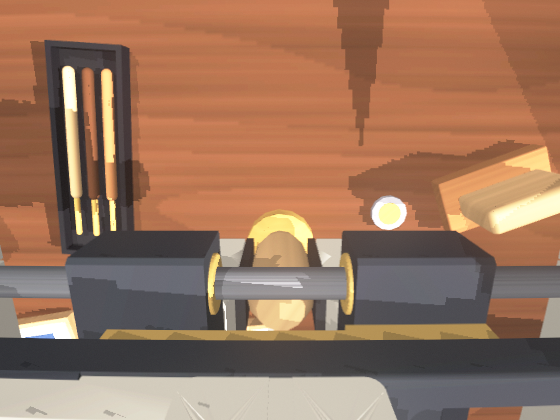

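```bash
sed -i 's/max()>.4/max()>1.5/' h.py
python3 - <<'E'
from h import *
from plant import bot
place(bot,(628.7,260.6),np.pi,24+5+1,52)
look(bot,"p1",[640,150,240])
E
```

```text
down t13.0 [628.8 260.6  30.1] w25.2 F [-0.6  0.2 -0.5]
open t13.8 [628.7 260.6  30. ] w52.2 F [-1. -0. -0.]
p1 15.375
```

View pics/p1.png

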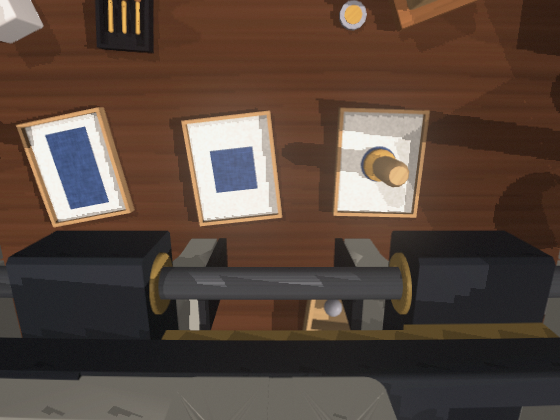

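The stamp stands upright in its box at (380,165), with the brass foot centred on a thin blue rim. The inkwell is next, then the bottle.

```bash

python3 - <<'E'
from h import *
from plant import bot
bot.move_ptp([560,-100,200],down(np.pi))
pick(bot,(448.1,-322.2),np.pi,30,52)
place(bot,(656.3,-260.2),np.pi,30+5+1,52)
pick(bot,(471,-126.8),np.radians(201.5),15,72)
im=bot.camera("wrist"); cv2.imwrite("pics/hold3.png",im[:,:,::-1])
im=bot.camera("scene"); cv2.imwrite("pics/s3.png",im[:,:,::-1])
E
```

```text
at t18.7 [ 448.9 -322.4   31.1] w52.0 F [ 0.5  0.1 -0.8]
grip t19.4 [ 448.2 -322.3   30.1] w23.4 F [-0.1 -0.9  1.6]
lift t20.2 [ 447.1 -321.8  113.5] w23.5 F [-0.8  0.6 -2.3]
down t22.5 [ 656.4 -260.2   36.1] w23.6 F [ 0.5  0.3 -2.5]
open t23.4 [ 656.3 -260.2   36. ] w52.1 F [ 0.5 -0.5 -0.1]
at t26.8 [ 471.7 -126.7   15.9] w72.1 F [-0.1  0.1  0.6]
grip t27.5 [ 471.  -126.8   15.1] w43.5 F [-1.7  0.6  2.5]
lift t28.4 [ 470.1 -126.8  113.8] w43.5 F [ 0.5  0.  -1.1]
```

View pics/hold3.png

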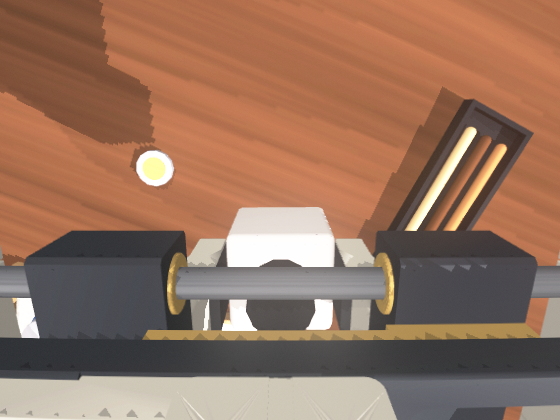

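View pics/s3.png

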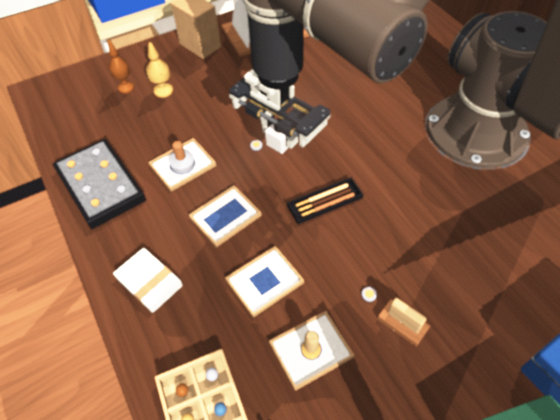

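The inkwell stands in its box at scene (182,160). The bottle is held square between the pads at wrist (280,250). I'll place the bottle, then do the block.

```bash

python3 - <<'E'
from h import *
from plant import bot
place(bot,(635.4,98.0),np.radians(186.4),15+5+1,66)
print(bot.solve_ik([455.3,304,135],down(np.radians(-69.4))))
pick(bot,(455.3,304.0),np.radians(-69.4),23,46)
im=bot.camera("wrist"); cv2.imwrite("pics/hold4.png",im[:,:,::-1])
E
```

```text
down t31.1 [635.5  98.   21.1] w43.7 F [-0.  -0.1 -1.8]
open t31.8 [635.4  98.   21. ] w65.8 F [-0.6  0.2 -0.4]
[ 0.94665051  0.22976918 -0.39602168  0.         -0.94500547 -0.58711268]
at t35.6 [455.8 304.6  24.1] w45.7 F [ 0.1 -0.1 -0.9]
grip t36.3 [455.3 304.   23.1] w17.7 F [-0.2 -0.2  2.9]
lift t37.2 [454.7 303.3 113.7] w17.7 F [-0.6  0.1 -1.2]
```

View pics/hold4.png

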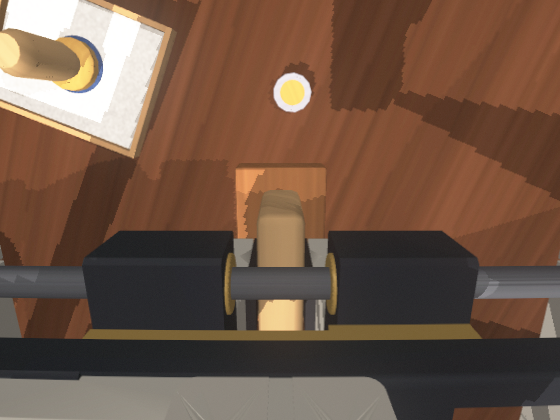

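```bash

python3 - <<'E'
from h import *
from plant import bot
s=bot.read_state(); cam=camT(bot,"wrist",s)
T=R.from_quat(s['eef_rot']).as_matrix(); z0=s['tcp_pos'][2]-23
for v,z in ((165.5,z0),(176,z0+16)): print(((onplane(cam,(281,v),z)-s['tcp_pos'])@T).round(1))
E
python3 -c "
import cv2;im=cv2.imread('pics/hold4.png');cv2.imwrite('pics/h4z.png',cv2.resize(im[150:240,220:345],None,fx=6,fy=6,interpolation=0))"
```

```text
[[40.1  0.4 23. ]]
[[37.6  0.4  7. ]]
```

View pics/h4z.png

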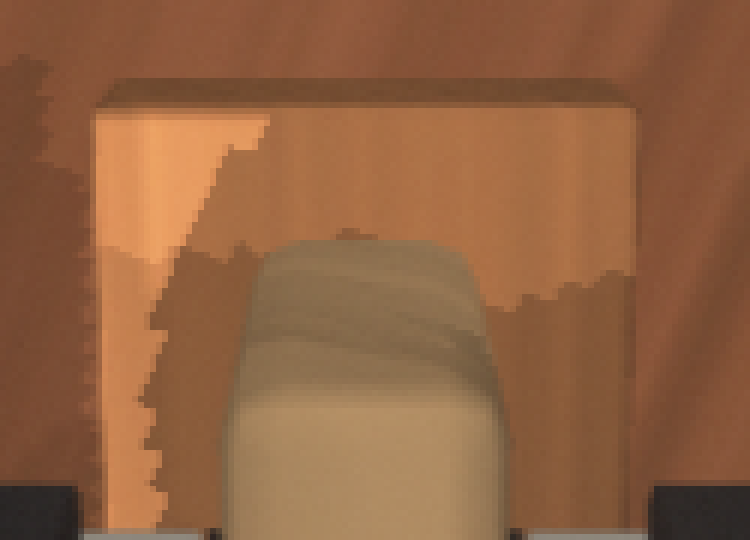

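The base's front edge is at rows 162.5/167.3, about 41.7 mm ahead of the TCP where 42 is expected. The block is centred in the grip, so I'll place it.

```bash

python3 - <<'E'
from h import *
from plant import bot
place(bot,(634.0,-80.7),np.radians(10.6),23+5+1,46)
look(bot,"p4a",[640,-150,250])
look(bot,"p4b",[640,170,250])
im=bot.camera("top"); cv2.imwrite("pics/t4.png",im[:,:,::-1])
E
```

```text
down t40.6 [634.1 -80.7  29.1] w17.6 F [ 0.3 -0.7 -2.5]
open t41.4 [634.  -80.7  29. ] w45.8 F [ 0.2  0.9 -0.3]
p4a 45.0667
p4b 46.4333
```

View pics/p4a.png

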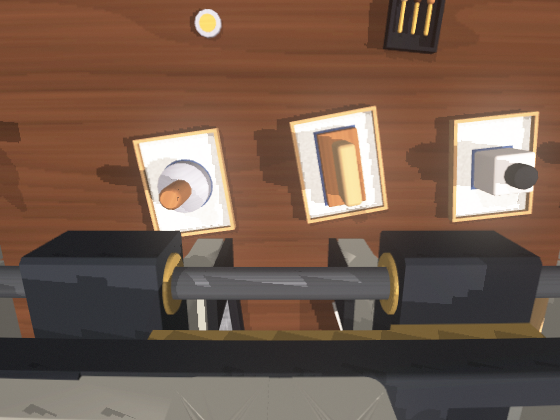

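View pics/p4b.png

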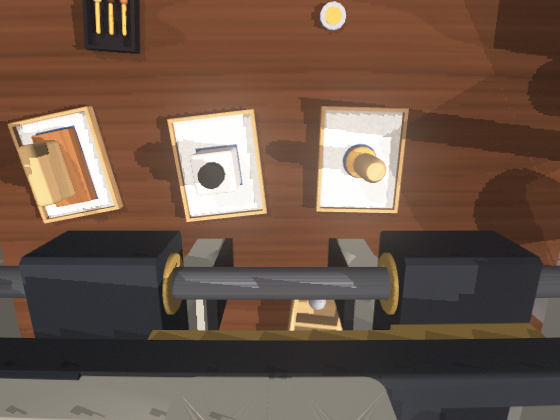

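```bash

python3 - <<'E'
from h import *
from plant import bot
import json
cams={k:camT(bot,"wrist",json.load(open(f"p4{k}.json"))) for k in "ab"}
ims={k:cv2.imread(f"pics/p4{k}.png") for k in "ab"}
out=[]
for k,n,xy,x,y in [("a","block",(634,-80.7),285,100),("a","well",(656.3,-260.2),130,120),("b","bottle",(635.4,98),165,105),("b","stamp",(628.7,260.6),315,100)]:
    z=cv2.resize(ims[k][y:y+120,x:x+110],None,fx=3,fy=3,interpolation=cv2.INTER_NEAREST)
    P=lambda p,zz:[((u-np.array([x,y])+.5)*3) for u in proj(cams[k],np.c_[np.array(xy)+p,np.full(len(p),zz)])]
    if n in("block","bottle"):
        a,b,yaw=(42,22,10.6) if n=="block" else (22,22,6.4); c,s=np.cos(np.radians(yaw)),np.sin(np.radians(yaw))
        q=np.array([(a,b),(a,-b),(-a,-b),(-a,b)])@np.array([[c,s],[-s,c]]); h=21 if n=="block" else 49
        L=[(q,h)]
    else:
        t=np.linspace(0,2*np.pi,24,endpoint=False); r=29 if n=="well" else 18
        q=np.c_[np.cos(t),np.sin(t)]*r; L=[(q,17 if n=="stamp" else 5)]
        L.append((np.zeros((1,2)),75))
    for q,h in L:
        for u in P(q,h): cv2.circle(z,tuple(int(round(v)) for v in u),2,(0,0,255),-1)
    out.append(z)
cv2.imwrite("pics/chk.png",cv2.resize(np.vstack([np.hstack(out[:2]),np.hstack(out[2:])]),(550,600)))
E
```

```text
(no output)
```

View pics/chk.png

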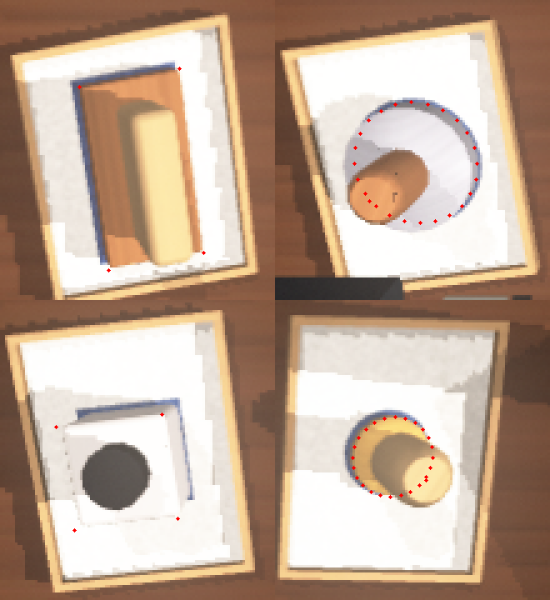

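```bash

python3 - <<'E'
from h import *
from plant import bot
import json
im=cv2.imread("pics/p4b.png"); x,y=165,105
z=im[y:y+120,x:x+110].astype(float); z=np.clip((z-170)*3,0,255).astype(np.uint8)
b=cv2.imread("pics/t4.png")[145:190,210:262]
a=cv2.resize(z,None,fx=5,fy=5,interpolation=0)
im=cv2.imread("pics/p4a.png")[105:225,445:555].astype(float); c=cv2.resize(np.clip((im-60)*1.3,0,255).astype(np.uint8),(225,246),interpolation=0)
b=cv2.resize(b,(225,195),interpolation=0)
col=np.zeros((600,225,3),np.uint8); col[:195]=b; col[200:446]=c
cv2.imwrite("pics/bz.png",np.hstack([a,col]))
E
```

```text
(no output)
```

View pics/bz.png

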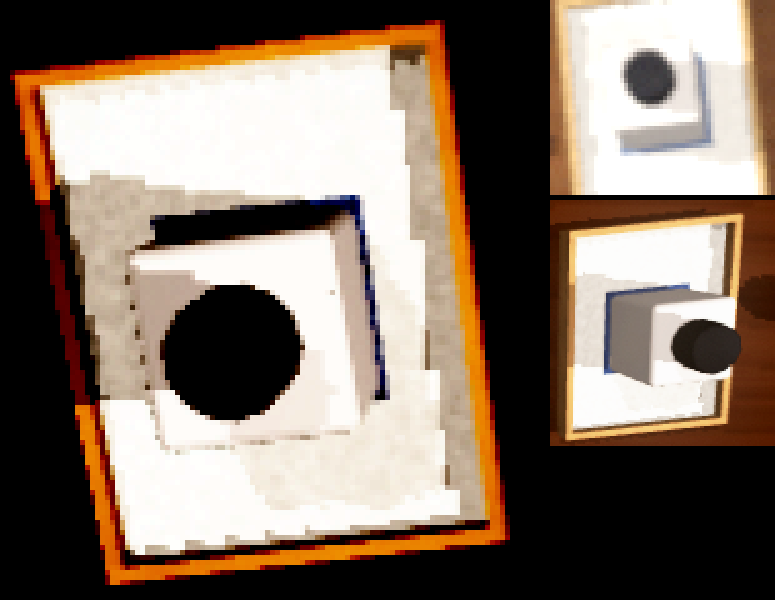

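```bash

python3 - <<'E'
from h import *
from plant import bot
import json
cams={k:camT(bot,"wrist",json.load(open(f"p4{k}.json"))) for k in "ab"}
w=lambda k,p,z: onplane(cams[k],p,z)[:,:2]
P=w("b",np.array([(132,255),(337,230),(364,430),(160,450)])/5-.5+[165,105],49)
e=np.roll(P,-1,0)-P
print("bottle",P.mean(0).round(1),np.linalg.norm(e,axis=1).round(1),np.degrees(np.arctan2(e[:,1],e[:,0])).round(1))
def blob(k,lo,hi,x,y,w=110,h=120):
    hsv=cv2.cvtColor(cv2.imread(f"pics/p4{k}.png"),cv2.COLOR_BGR2HSV); m=cv2.inRange(hsv,lo,hi); mm=np.zeros_like(m); mm[y:y+h,x:x+w]=m[y:y+h,x:x+w]
    return max(cv2.findContours(mm,cv2.RETR_EXTERNAL,cv2.CHAIN_APPROX_NONE)[0],key=cv2.contourArea)
c=blob("b",(0,0,0),(180,255,80),193,158,40,40); (x,y),r=cv2.minEnclosingCircle(c); print("cap",x,y,r,w("b",(x,y),65))
# remaining inlay/box refs: box rim (orange) contours at z=12
s=2.5
# block base top corners (zoom 2.5, origin 285,100)
P=w("a",np.array([(80,85),(181,68),(203,250),(105,268)])/s-.5+[285,100],21); e=np.roll(P,-1,0)-P
print("block",P.mean(0).round(1),np.linalg.norm(e,axis=1).round(1),np.degrees(np.arctan2(e[:,1],e[:,0])).round(1))
print("well top",w("a",np.array([(372,201)])/s-.5-[110,0]+[130,120],75), "stamp top",w("b",np.array([(428-275,478-300)])/s-.5+[315,100],75))
# repeat inlay check of box outer rims in before(w0/w1) vs after not needed: boxes are fixed
im=cv2.imread("pics/t4.png"); cv2.imwrite("pics/t4z.png",cv2.resize(im[120:210,130:440],None,fx=2.5,fy=2.5,interpolation=cv2.INTER_CUBIC))
E
```

```text
bottle [634.6 100.9] [42.6 42.1 43.4 41.3] [  96.6    5.6  -84.5 -175.6]Traceback (most recent call last):
  File "<stdin>", line 12, in <module>
  File "<stdin>", line 11, in blob
ValueError: max() iterable argument is empty
```

```bash

python3 - <<'E'
from h import *
from plant import bot
import json
cams={k:camT(bot,"wrist",json.load(open(f"p4{k}.json"))) for k in "ab"}
w=lambda k,p,z: onplane(cams[k],p,z)[:,:2]
s=2.5
P=w("a",np.array([(80,85),(181,68),(203,250),(105,268)])/s-.5+[285,100],21); e=np.roll(P,-1,0)-P
print("block",P.mean(0).round(1),np.linalg.norm(e,axis=1).round(1),np.degrees(np.arctan2(e[:,1],e[:,0])).round(1))
print("well top",w("a",np.array([(372,201)])/s-.5-[110,0]+[130,120],75), "stamp top",w("b",np.array([(428-275,478-300)])/s-.5+[315,100],75))
# inlay visible corner in b: should be (635.4,98)+R(6.4)(-24,24)
c,sn=np.cos(np.radians(6.4)),np.sin(np.radians(6.4))
for u,q in (((362,197),(-24,24)),((389,398),None),((150,215),(-24,-24))):
    print("inlay corner",w("b",np.array([u])/5-.5+[165,105],5).round(1), None if q is None else np.round(np.array([635.4,98])+[c*q[0]-sn*q[1],sn*q[0]+c*q[1]],1))
a=cv2.imread("pics/p4b.png")[135:200,185:250]; b=cv2.imread("pics/p4a.png")[140:205,465:530]; t=cv2.imread("pics/t4.png")[145:190,210:255]
f=lambda i:cv2.resize(i,(390,390),interpolation=0)
cv2.imwrite("pics/bz2.png",np.hstack([f(a),f(b)])); cv2.imwrite("pics/bz3.png",f(t))
E
```

```text
block [633.3 -80.8] [44.2 82.6 45.3 83.6] [  99.5   10.1  -79.2 -170.7]
well top [[ 656.27085894 -259.01017586]] stamp top [[627.99923969 261.25516135]]
inlay corner [[609.  120.2]] [608.9 119.2]
inlay corner [[655.8 124.9]] None
inlay corner [[612.8  71.4]] [614.2  71.5]
```

View pics/bz2.png

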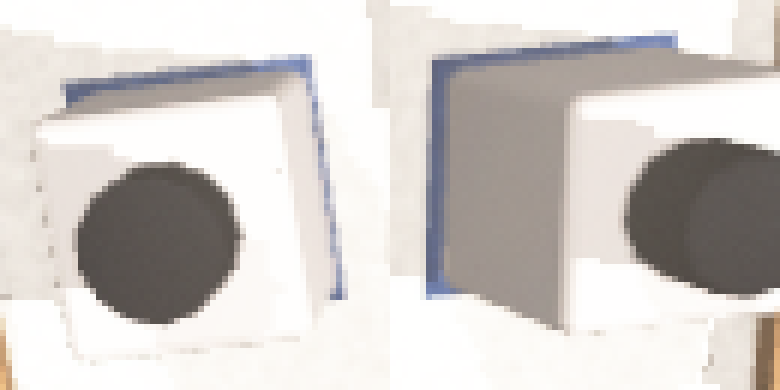

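View pics/bz3.png

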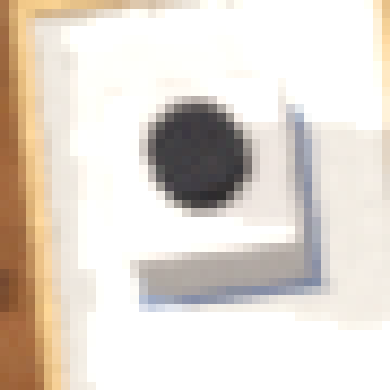

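```bash

python3 - <<'E'
import cv2,numpy as np
A=cv2.imread("pics/p4a.png");B=cv2.imread("pics/p4b.png")
f=lambda i:cv2.resize(i,(396,300),interpolation=0)
g=lambda I,x,y:f(I[y:y+100,x:x+132])
cv2.imwrite("pics/g.png",np.vstack([np.hstack([g(A,280,115),g(B,0,115)]),np.hstack([g(A,130,135),g(B,310,115)])]))
E
```

```text
(no output)
```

View pics/g.png

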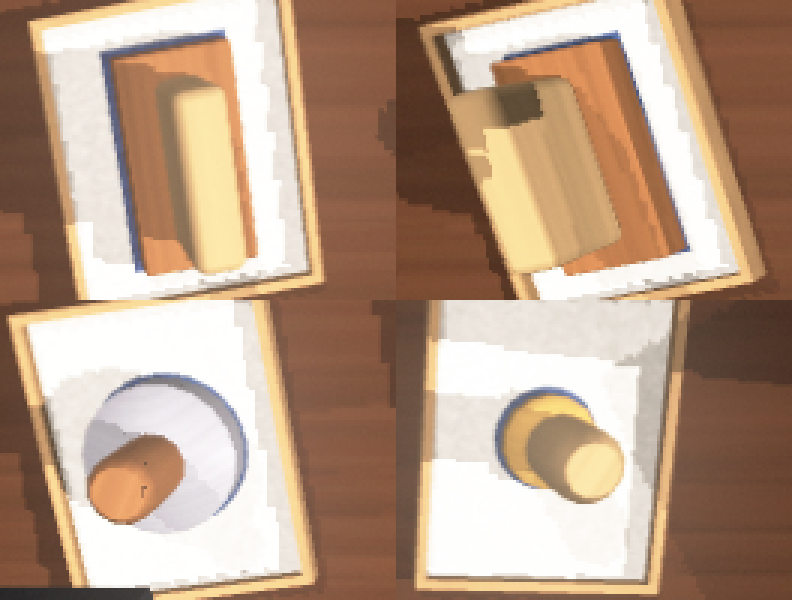

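All four pieces stand upright, parallel to their inlays and centred to about 1 mm. An even blue rim shows around each foot, and the gripper is clear. I'm handing in.

```bash
python3 - <<'E'
from plant import bot
print(bot.read_state()['t'],bot.read_state()['contact_force'].round(1)); bot.close_job()
E
```

```text
46.5333 [ 0.3 -0.6 -0.2]
the job is handed in; nothing more can be done
```

All four pieces are standing upright in their matching boxes, and I handed the job in at 46.5 s with the gripper clear. I placed them in the order you listed: stamp (small round inlay), inkwell (large round), ink bottle (square), printing block (oblong).

- **Centring:** in the last pictures the visible blue rims show the bottle and block about 0.8–0.9 mm off centre towards +y. I checked the stamp and inkwell less closely. Their tops measured within about 1.2 mm of the target, with a thin blue rim showing where the foot isn't hiding it.
- **Alignment:** the bottle and block are turned to within about 1° of their inlays.
- **One disagreement:** measured from its top face, the bottle came out 2.9 mm off in y. The gaps around its foot show under 1 mm, so I trusted those and put the difference down to camera calibration error at that height.

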